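# Withdraw the T-headed locking key from the sloping guard and hang it up

### The job

Take the T-headed locking key out of the sloping guard: turn it until its hidden crossbar lies along the slot, then draw it straight out without forcing it. Then hang it upright in the fork hanger, its collar resting on both prongs, and let go of it. Leave the vials, the bottle and the dish where they stand, and do not let the key fall.

Things in the scene. Friction and masses are not known exactly. Their poses are not given: they have to be found in the camera images.
- slot (a point): Middle of the slot in the guard's aluminium cover, on the cover's upper face. z: square out of the cover, which slopes 25 degrees, facing up and mostly to the left of the robot; x: up the slope; y: along the slot, level. The slot is 84 mm (y) x 30 mm (x), through the 6 mm cover; the box is 78 mm deep below it.
- guard: The guard: a grey sheet-metal box, 160 mm (up the slope) x 180 mm wide, on a dark foot, fixed. Origin and axes: the same as the slot's, about 120 mm above the worktop. Two fixed pins, 8 mm dia. and 8 mm high, stand on the cover at x -22 mm, y +-21 mm; the key's collar leans on them from uphill.
- key_grip (a point): Middle of the key's black flat grip, 20 mm (x) x 46 mm (y) x 44 mm (z), which stands out of the cover. z: along the key, from crossbar to grip, at the start square out of the cover; y: along the grip's broad side and the crossbar; x: across the grip. At the start y stands 60 to 90 degrees from the slot's length, either way.
- key: The steel locking key, loose, 0.18 to 0.35 kg, 114 mm long. Origin: centre of the underside of its round collar (52 mm dia., 6 mm thick), 38 mm below the grip's middle; axes as the grip's. The collar rests loose on the cover round the slot. Below it a shank, 14 mm dia., runs 40 mm down to the crossbar.
- key_bar (a point): Middle of the crossbar at the key's foot, hidden in the guard at the start: 70 mm (y) x 14 mm (x) x 14 mm (z), 47 mm below the collar's underside (from 40 to 54 mm). It passes the slot when its y is within about 10 degrees of the slot's y, either way round; the key may be turned either way.
- fork (a point): Hanging place in the fork hanger, midway between its two prongs and level with their tops, 100 mm above the worktop. x: into the fork, away from its open front; z up. The prongs are 12 mm wide, 10 mm thick, with a 28 mm gap between them; they run along x from 32 mm in front (-x) of this point to the upright plate behind it.
- hanger: The fork hanger, fixed: a dark foot 130 x 110 mm, 10 mm thick, and an upright plate 64 mm wide whose front face lies 45 mm behind (+x of) the hanging place and which is no higher than the prongs. The fork is open in front (-x) and above. Origin on the worktop under the hanging place, axes as the fork's.
- vial_c: brown vial with a blue cap, 35 mm dia., 72 mm high, loose bystander; origin at its underside
- vial_b: white vial, 28 mm dia., 60 mm high, loose bystander; origin at its underside
- bottle_d: brown bottle with a black cap, 57 mm dia., 112 mm high, loose bystander; origin at its underside
- petri_dish: clear petri dish, 60 mm dia., 15 mm high, loose bystander; origin at its underside
Things that resemble listed ones, but are neither listed nor needed, are in the scene too. What is shaped like the hanger but red is not meant.

How it is judged:
By the outcome, as a careful person would: the job done as asked, in the order asked, and still so for the second after the job is handed in, with the robot touching nothing.
It also fails if it takes over 48 s, if anything falls off the work surface, if the arm or the gripper's body presses on something with over 40 N, if the wrist force passes 120 N, or if a joint passes its speed limit or range.

### The arm

A 7-joint arm with a two-finger parallel gripper is mounted at the origin on a cart in front of the work surface, level with it; the furniture and walls round the work are solid. World frame = base frame: x ahead of the robot, y to its left, z up, the work surface at z = 0. Lengths are in m, angles in rad, forces in N, time in s.
With the tool pointing down it reaches from about 0.4 to 0.85 m from the base axis. Payload 4.4 kg.
Tool frame: the origin (TCP) lies midway between the tips of the shut fingers; the grasp point (between the pads) lies ctrl.grip_depth behind it (ctrl.grip_depth is the distance from the TCP to the grasp point, in m); z points along the fingers, x is the direction in which the jaws open and shut, and the axes are right-handed (so a half turn about z gives the same grasp; the last joint's range is limited). The gripper opens to 94 mm and grips with 3 to 60 N. Pads are 16 mm wide; open, the fingers measure 119 mm over their backs; the gripper's body (75 mm by 177 mm) begins 78 mm behind the grasp point.
Start: joints at [1.135, 0.628, 0.038, 1.517, -0.027, 0.996, -0.02], TCP at [0.235, -0.606, 0.205] pointing down, gripper open.
Joint ranges: [-3.06, 3.06], [-0.37, 2.12], [-1.25, 1.32], [0.18, 2.47], [-1.1, 4.24], [0.23, 1.98], [-2.94, 2.94]. Speed limits (rad/s): [2.57, 2.57, 3.14, 3.14, 3.14, 3.14, 3.14].

### API

Orientations are given as a 3x3 rotation matrix whose columns are the frame's x, y, z axes.
In Python, from rig import ctrl gives the robot as it stands. The module is installed in compiled form; this text tells all that it offers.
- The arm moves only by the tool carry_out, never from a script. Its argument "targets" is a list of rows, each a list of 7 numbers: the shift along the tool's x, y, z in mm, then the turn, a rotation vector about the tool's x, y, z in units of 6 degrees (1.0 is 6 degrees), then the opening, from -1 (shut) to 1 (fully open). In form: [[tx, ty, tz, ax, ay, az, hand], ...]. A call has 1 to 20 rows; each row is the pose to reach, as a shift and turn from the pose commanded when the call began, along the tool's axes at that moment; what a row does not reach only later rows make up. A row lasts 1/10 s, in which the tool goes at most 50 mm and 8.59 degrees, less where a joint would pass 70% of its speed; a pose out of reach is approached as far as the arm can. A call with a gripper value outside its range is refused whole. The fingers move at their own pace and stop on an object; "force" is the grip in N (left out, the last holds). Time passes only in rows, so rows that repeat a pose let the fingers close. It gives the time, the measured TCP pose, the force and the opening at its end, in the units of the state.
- ctrl.sense(): the state, without advancing time (a new reading comes with each control period).
- ctrl.capture(name): name is "side" or "top" or "wrist"; returns the picture (480x640x3 uint8, red, green, blue); there is no depth.
- ctrl.calibration(name): a dict with "camera_matrix" (3x3 intrinsics, pixels), "position" and "rotation" of the camera in the world; the wrist camera has in their place "tool_from_camera" (4x4, takes a point from camera to tool coordinates, whose origin is the TCP and whose axes are the tool frame's). Camera axes: x right, y down, z forward; pixel columns grow to the right and rows downward; lengths in m; the calibration is good to about 2 mm. A picture is of the moment at which its call begins: read the wrist's pose just before it. calibration takes no time and is no camera call.
- ctrl.job_done(): hands the job in, once; it reports no verdict.
Trained networks look in the newest picture that a camera, given by its name, has taken for a name from the list of things; names that differ only in an ending like _2 or _b are one class to them, and where a whole thing is asked for, a point or a joint stands for the part that bears it (a point fixed in the world has none). Each returns a list of dicts, best first, with "conf" (0 to 1); they miss things now and then, are a little off and sometimes report something else, mostly with a low value. They report only what shows in the picture. A call takes as long as a camera call. They do not tell look-alikes from the thing itself.
- ctrl.cut_out(camera, name): "pixels" (480x640 bool, what is visible of it) and "box" ([left, top, width, height] as shares, 0 to 1, of the picture: columns of its width, rows of its height, round what is visible of it).
- ctrl.pinpoint(camera, name): "centre" ([column, row] as shares, 0 to 1, of the picture: columns of its width, rows of its height: a listed point, or the origin of a listed thing).
The state is a dict: "time": time; "q": joint angles; "joint_velocities": joint speeds; "joint_torque": joint torques, N m; "tool_pos": TCP position; "ee_rot": TCP orientation; "contact_force": force on the tool from outside, world axes, zero at the start; "moment": the same for the moment, N m; "width": finger opening in m.
Only numpy, scipy, OpenCV 4.12 (cv2) and the standard library are available. Lean on these libraries where they do the work, as an engineer would, in place of code of your own. Each camera call takes 0.05 s, during which the arm holds its last target.

## Working session

There is one attempt and no reset: what is moved stays moved. The work goes in short steps, Python scripts to look and compute and a tool call to move; the robot and the scene stay as the last step left them, time stands still between calls to the robot, and variables do not carry over. Pictures are saved under pics/ and viewed, and the job is handed in when it is done.

Besides the shell and the picture viewer there is one more tool, called after "Emit:" as name([rows], argument=value, ...), one row to a line, values as JSON. carry_out: Moves the arm, as the interface text tells. Its arguments: {"type":"object","properties":{"targets":{"type":"array","items":{"type":"array","items":{"type":"number"}}},"force":{"type":"number"}},"required":["targets"]}

```bash
mkdir -p pics; ls
python3 - <<'E'
from rig import ctrl
import cv2,numpy as np
for n in ["side","top","wrist"]:
    im=ctrl.capture(n); cv2.imwrite(f"pics/{n}0.png",im[:,:,::-1])
    c=ctrl.calibration(n); print(n,{k:np.round(v,3).tolist() for k,v in c.items()})
s=ctrl.sense(); print(s['time'],s['tool_pos'],s['ee_rot'],s['width'],ctrl.grip_depth)
E
```

```text
pics
side {'camera_matrix': [[602.515, 0.0, 306.896], [0.0, 602.515, 239.157], [0.0, 0.0, 1.0]], 'position': [-0.202, 1.433, 0.793], 'rotation': [[-0.901, -0.184, 0.393], [-0.433, 0.336, -0.837], [0.022, -0.924, -0.382]]}
top {'camera_matrix': [[470.457, 0.0, 320.754], [0.0, 470.457, 242.8], [0.0, 0.0, 1.0]], 'position': [0.29, -0.024, 1.282], 'rotation': [[-0.02, -0.985, 0.17], [-1.0, 0.016, -0.023], [0.02, -0.17, -0.985]]}
wrist {'camera_matrix': [[387.756, 0.0, 318.175], [0.0, 387.756, 243.364], [0.0, 0.0, 1.0]], 'tool_from_camera': [[1.0, -0.001, -0.001, -0.0], [0.001, 0.958, 0.288, -0.083], [0.001, -0.288, 0.958, -0.18], [0.0, 0.0, 0.0, 1.0]]}
0.15 [ 0.23479029 -0.60560154  0.2047859 ] [[ 3.61449367e-01 -9.32391590e-01 -5.27475848e-04]
 [-9.32390711e-01 -3.61449751e-01  1.28052135e-03]
 [-1.38460335e-03  2.89699481e-05 -9.99999041e-01]] 0.09416271003385498 0.0188
```

View pics/top0.png

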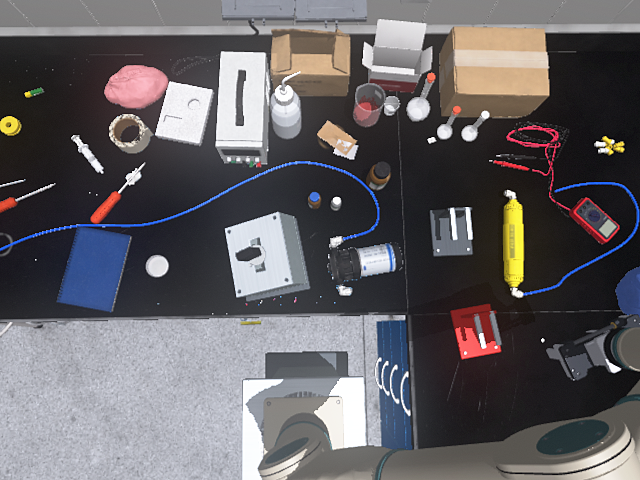

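View pics/side0.png

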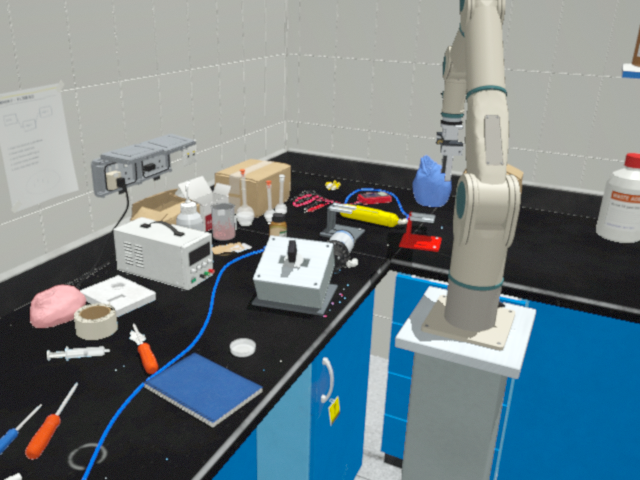

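```bash
cat > h.py <<'E'
from rig import ctrl
import cv2,numpy as np
def cal(n,s=None):
    c=ctrl.calibration(n)
    if n=="wrist":
        s=s or ctrl.sense(); T=np.eye(4);T[:3,:3]=s['ee_rot'];T[:3,3]=s['tool_pos']
        M=T@np.array(c['tool_from_camera']); return np.array(c['camera_matrix']),M[:3,:3],M[:3,3]
    return np.array(c['camera_matrix']),np.array(c['rotation']),np.array(c['position'])
def ray(C,uv):
    K,R,p=C; d=R@np.linalg.solve(K,[uv[0],uv[1],1.]); return p,d/np.linalg.norm(d)
def proj(C,P):
    K,R,p=C; c=(np.atleast_2d(P)-p)@R; q=c@K.T; return q[:,:2]/q[:,2:]
def tri(rays):
    A=np.zeros((3,3));b=np.zeros(3)
    for p,d in rays:
        M=np.eye(3)-np.outer(d,d);A+=M;b+=M@p
    X=np.linalg.solve(A,b); return X,[np.linalg.norm((np.eye(3)-np.outer(d,d))@(X-p)) for p,d in rays]
def atz(r,z):
    p,d=r; return p+d*(z-p[2])/d[2]
E
python3 - <<'E'
from h import *
r={}
for n in ["side","top"]:
    C=cal(n)
    for o in ["slot","guard","key_grip","key","fork","hanger","vial_c","vial_b","bottle_d","petri_dish"]:
        for d in ctrl.pinpoint(n,o)[:3]:
            uv=np.array(d['centre'])*[640,480]; print(n,o,round(d['conf'],2),uv.round(1)); r.setdefault((o,n),ray(C,uv))
for o in ["slot","guard","key_grip","key","fork","hanger","vial_c","vial_b","bottle_d"]:
    if (o,"side") in r and (o,"top") in r: X,e=tri([r[o,"side"],r[o,"top"]]);print(o,X.round(4),np.round(e,4))
print(ctrl.sense()['time'])
E
```

```text
side slot 0.7 [289.9 263.3]
side guard 0.79 [289.7 258.7]
side key_grip 0.92 [293.2 251.9]
side key 0.6 [291.6 259.4]
side fork 0.87 [346.1 208.2]
side fork 0.62 [423.7 215.1]
side hanger 0.79 [343.7 235.3]
side hanger 0.61 [417.3 245. ]
side bottle_d 0.77 [278.5 242.7]
side petri_dish 0.83 [242.1 347.5]
side petri_dish 0.23 [347.5 204.6]
top slot 0.95 [260.2 256.2]
top guard 0.79 [253.9 254.6]
top guard 0.51 [452.3 235.6]
top key_grip 0.74 [249.6 252.6]
top key 0.73 [255.  255.4]
top fork 0.72 [459.6 226.1]
top fork 0.64 [487.3 329.9]
top fork 0.62 [157.  269.9]
top hanger 0.96 [448.2 233.2]
top hanger 0.9 [475.  331.9]
top vial_c 0.55 [337.4 209.1]
top vial_c 0.52 [316.9 205.1]
top vial_b 0.55 [337.4 209.1]
top vial_b 0.52 [316.9 205.1]
top bottle_d 0.72 [374.3 182.1]
top petri_dish 0.56 [159.  268.6]
slot [0.4656 0.1038 0.105 ] [0.0052 0.0052]
guard [0.4639 0.1161 0.1246] [0.0018 0.0018]
key_grip [0.4589 0.1209 0.1491] [0.0051 0.0051]
key [0.461  0.1132 0.1224] [0.0006 0.0006]
fork [ 0.5255 -0.4146  0.0946] [0.0073 0.0073]
hanger [ 0.5279 -0.4141 -0.0079] [0.0059 0.0059]
bottle_d [ 0.6767 -0.2086  0.0096] [0.0032 0.0032]
1.15
```

Run:
```python
import cv2,numpy as np
t=cv2.imread("pics/top0.png");s=cv2.imread("pics/side0.png")
a=cv2.resize(t[195:310,210:325],(400,400),interpolation=cv2.INTER_CUBIC)
b=cv2.resize(t[190:275,415:500],(400,400),interpolation=cv2.INTER_CUBIC)
cv2.imwrite("pics/z1.png",np.hstack([a,b]))
a=cv2.resize(s[225:320,245:340],(400,400),interpolation=cv2.INTER_CUBIC)
b=cv2.resize(s[190:260,310:380],(400,400),interpolation=cv2.INTER_CUBIC)
cv2.imwrite("pics/z2.png",np.hstack([a,b]))
```

```text
(no output)
```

View pics/z1.png

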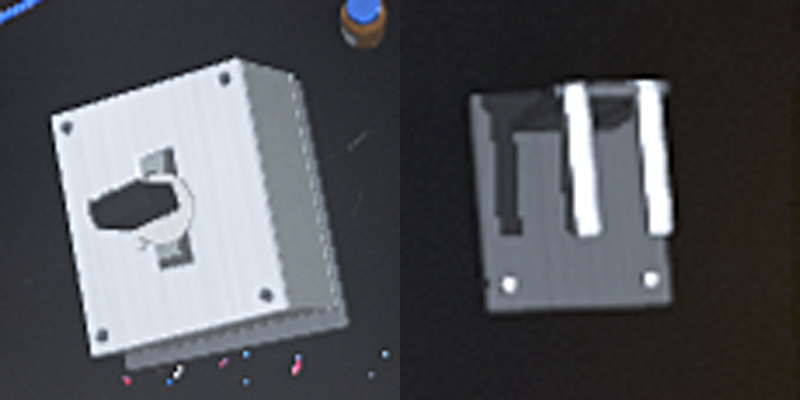

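View pics/z2.png

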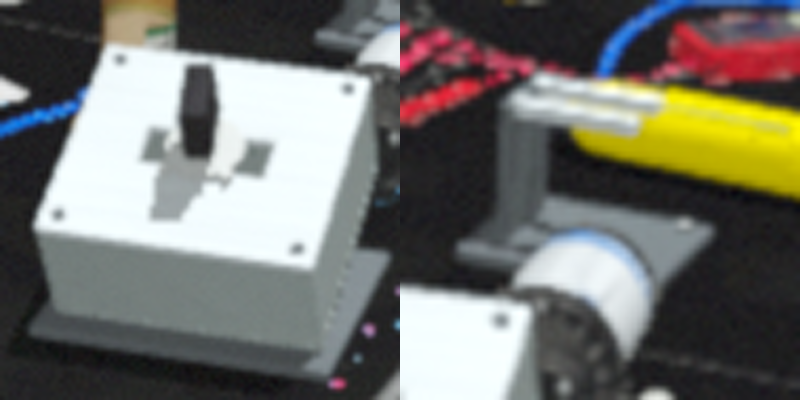

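View pics/wrist0.png

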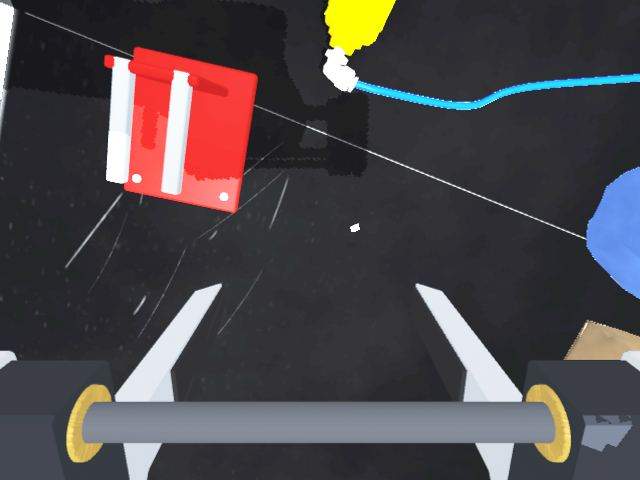

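```bash
cat >> h.py <<'E'
from scipy.optimize import least_squares
S=np.deg2rad(25)
def guardR(yaw):
    # yaw: slot y axis heading in world from +x
    y=np.array([np.cos(yaw),np.sin(yaw),0]); h=np.array([-np.sin(yaw),np.cos(yaw),0]) # h = downhill-facing dir (left)
    z=np.cos(S)*np.array([0,0,1])+np.sin(S)*h; x=np.cross(y,z); return np.stack([x,y,z],1)
E
python3 - <<'E'
from h import *
T=cal("top");D=cal("side")
top=np.array([[52,117],[238,60],[287,308],[92,355]])/(400/115)+[210,195]-.5
side=np.array([[35,228],[105,45],[380,85],[315,268]])/(400/95)+[245,225]-.5
L=np.array([[-.08,.09,0],[.08,.09,0],[.08,-.09,0],[-.08,-.09,0]])
def f(p,s=1):
    W=L@guardR(p[3]).T+p[:3]; return np.r_[(proj(T,W)-top).ravel(),(proj(D,W)-side).ravel()]
r=least_squares(f,[.46,.11,.12,-.2]);print(r.x.round(4),np.rad2deg(r.x[3]));print(r.fun.reshape(-1,2).round(1))
R=guardR(r.x[3]);print(R.round(3))
# draw overlays: grip box for yaw options
print(ctrl.sense()['q'])
E
```

```text
[0.4606 0.1081 0.1168 0.1787] 10.236234957845495
[[ 0.5  1. ]
 [ 0.4  0.8]
 [-0.   1.2]
 [ 0.7  1.1]
 [-0.6  0. ]
 [ 0.3  0.3]
 [-2.9 -1.4]
 [-1.3  0.1]]
[[ 0.161  0.984 -0.075]
 [-0.892  0.178  0.416]
 [ 0.423  0.     0.906]]
[ 1.13520516  0.62843113  0.03849504  1.51740278 -0.02699544  0.99630204
 -0.02000049]
```

```bash
cat >> h.py <<'E'
from scipy.spatial.transform import Rotation as Ro
def row(R,p,base=None):
    """shift mm + turn units from the current tool pose (R0,p0)"""
    if base is None:
        s=ctrl.sense(); base=(np.array(s['ee_rot']),np.array(s['tool_pos']))
    R0,p0=base
    t=R0.T@(np.array(p)-p0)*1000; a=np.rad2deg(Ro.from_matrix(R0.T@R).as_rotvec())/6
    return np.r_[t,a]
SLOT=np.array([.4606,.1081,.1185]); GY=.1787
E
python3 - <<'E'
from h import *
R=guardR(GY); z=-R[:,2]; x=R[:,1]; y=np.cross(z,x)
Rt=np.stack([x,y,z],1)
p=SLOT+R[:,2]*(.038+.10)
print(p,row(Rt,p).round(2))
down=lambda h:np.stack([[np.cos(h),np.sin(h),0],[np.sin(h),-np.cos(h),0],[0,0,-1]],1)
print(row(down(np.deg2rad(-45)),[.45,-.35,.30]).round(2))
print(row(down(np.deg2rad(-10)),[.53,-.10,.30]).round(2))
E
```

```text
[0.45023336 0.16549259 0.24357047] [-641.6  -479.57  -38.08   -3.48    2.87  -12.95]
[-161.04 -293.05  -94.53   -0.      0.     -3.97]
[-365.23 -458.    -94.52   -0.      0.     -9.8 ]
```

Emit:
carry_out([
  [-160, -293, -95, 0, 0, -4, 1],
  [-160, -293, -95, 0, 0, -4, 1],
  [-160, -293, -95, 0, 0, -4, 1],
  [-160, -293, -95, 0, 0, -4, 1],
  [-160, -293, -95, 0, 0, -4, 1],
  [-160, -293, -95, 0, 0, -4, 1],
  [-160, -293, -95, 0, 0, -4, 1],
  [-365, -458, -95, 0, 0, -9.8, 1],
  [-365, -458, -95, 0, 0, -9.8, 1],
  [-365, -458, -95, 0, 0, -9.8, 1],
  [-365, -458, -95, 0, 0, -9.8, 1],
  [-365, -458, -95, 0, 0, -9.8, 1],
  [-642, -480, -38, -3.5, 2.9, -13, 1],
  [-642, -480, -38, -3.5, 2.9, -13, 1],
  [-642, -480, -38, -3.5, 2.9, -13, 1],
  [-642, -480, -38, -3.5, 2.9, -13, 1],
  [-642, -480, -38, -3.5, 2.9, -13, 1],
  [-642, -480, -38, -3.5, 2.9, -13, 1],
  [-642, -480, -38, -3.5, 2.9, -13, 1],
  [-642, -480, -38, -3.5, 2.9, -13, 1],
])

```text
time: 3.15
tool_pos: [0.4503, 0.1668, 0.2432]
ee_rot: [[0.983, 0.168, 0.078], [0.185, -0.889, -0.418], [-0.001, 0.426, -0.905]]
contact_force: [0.2, -0.3, -0.2]
width: 0.094
```

Run:
```python
from h import *
s=ctrl.sense();print(s['time'],s['tool_pos'],s['joint_velocities'].round(2) if hasattr(s['joint_velocities'],'round') else s['joint_velocities'],s['q'])
im=ctrl.capture("wrist");cv2.imwrite("pics/w1.png",im[:,:,::-1])
C=cal("wrist",s)
for o in ["slot","key_grip","key"]:
    for d in ctrl.pinpoint("wrist",o)[:1]: print(o,d['conf'],np.array(d['centre'])*[640,480])
R=guardR(GY)
print(proj(C,[SLOT,SLOT+R[:,2]*.038]).round(1))
```

```text
3.15 [0.45030173 0.16681411 0.24323822] [ 0.05 -0.02  0.03  0.01  0.01  0.    0.  ] [-0.44401758  0.47747451 -0.38544552  1.83892376  0.56756172  1.20036615
 -0.92910074]
slot 0.41 [414.592 273.792]
key_grip 0.88 [317.184 245.52 ]
key 0.9 [318.4   231.408]
[[318.8 231.8]
 [319.  245. ]]
```

View pics/w1.png

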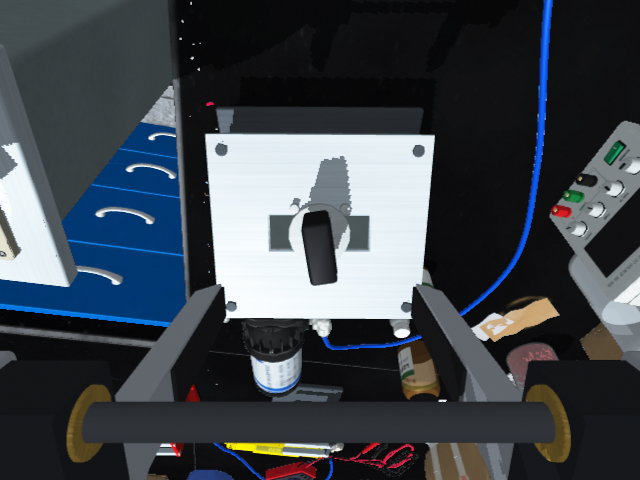

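Run:
```python
from h import *
s=ctrl.sense();C=cal("wrist",s)
im=cv2.imread("pics/w1.png")
m=((im.max(2)<70)).astype(np.uint8)
n,lab=cv2.connectedComponents(m[195:300,280:360])
l=lab[245-195,318-280];mask=np.zeros((480,640),np.uint8);mask[195:300,280:360]=(lab==l)
print(mask.sum())
R=guardR(GY)
box=np.array([[a,b,c] for a in(-.01,.01) for b in(-.023,.023) for c in(-.022,.022)])
def sil(th,dx,dy,dz=0):
    Rz=Ro.from_euler('z',th,degrees=True).as_matrix()
    W=(box@Rz.T+[dx,dy,.038+dz])@R.T+SLOT
    h=cv2.convexHull(proj(C,W).astype(np.float32)); o=np.zeros((480*4,640*4),np.uint8)
    cv2.fillConvexPoly(o,np.round(h*4).astype(np.int32),1); return o[::4,::4],h
best=[]
for th in range(-120,-50,2):
  for t in (th,th+180):
    pass
from itertools import product
for th,dx,dy in product(range(55,126,2),np.arange(-.004,.0041,.002),np.arange(-.004,.0041,.002)):
    o,_=sil(th,dx,dy); best.append(((o&mask).sum()/(o|mask).sum(),th,dx,dy))
best.sort(reverse=True); print(best[:8])
o,h=sil(*best[0][1:])
v=im.copy();cv2.polylines(v,[np.round(h).astype(np.int32)],True,(0,0,255),1)
c=np.hstack([cv2.resize(x[180:300,260:380],(400,400),interpolation=cv2.INTER_CUBIC) for x in (im,v)]);cv2.imwrite("pics/w1z.png",c)
```

```text
1938
[(np.float64(0.85340550293189), 97, np.float64(0.002), np.float64(0.0)), (np.float64(0.8525469168900804), 99, np.float64(0.002), np.float64(0.0)), (np.float64(0.8484984311967727), 95, np.float64(0.002), np.float64(0.0)), (np.float64(0.8401071907101385), 95, np.float64(0.004), np.float64(0.0)), (np.float64(0.8362107127047366), 99, np.float64(0.004), np.float64(0.0)), (np.float64(0.834375), 97, np.float64(0.004), np.float64(0.0)), (np.float64(0.8343558282208589), 101, np.float64(0.002), np.float64(0.0)), (np.float64(0.8340026773761714), 97, np.float64(0.0), np.float64(0.0))]
```

View pics/w1z.png

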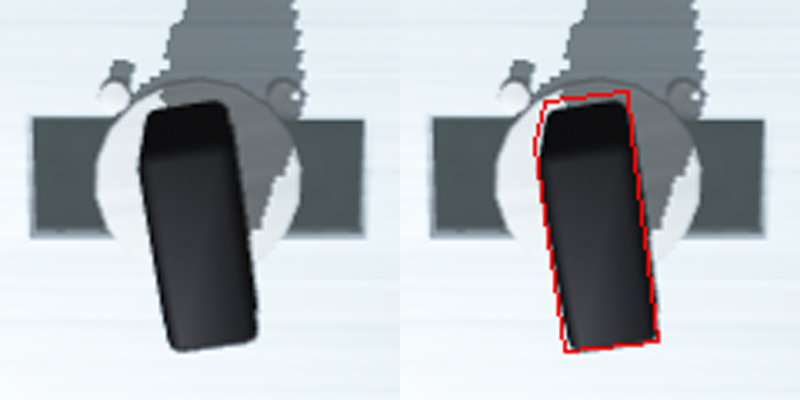

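Run:
```python
from h import *
s=ctrl.sense();C=cal("wrist",s)
R=guardR(GY)
q=np.array([[30,117],[363,120],[363,238],[30,238]])*.3+[260,180]-.35
L=np.array([[-.015,-.042,0],[-.015,.042,0],[.015,.042,0],[.015,-.042,0]])
def f(p): return (proj(C,L@guardR(p[3]).T+p[:3])-q).ravel()
r=least_squares(f,[*SLOT,GY],x_scale=[.01,.01,.01,.1]);print(r.x.round(4),r.fun.round(2))
print(((r.x[:3]-SLOT)@R).round(4))
P=SLOT+R@[.001,0,0]
yy=np.deg2rad(7.5); x=R@[-np.sin(yy),np.cos(yy),0];z=-R[:,2];Rt=np.stack([x,np.cross(z,x),z],1)
for h in(.060,.0212): print(row(Rt,P+R[:,2]*h).round(2))
```

```text
[0.4608 0.1069 0.1231 0.1751] [-0.79  0.88  0.96  0.4  -0.56 -0.47  0.38 -0.85]
[ 0.003  -0.      0.0037]
[-7.10e-01 -7.60e-01  7.77e+01  4.00e-02 -1.00e-02 -1.23e+00]
[-7.600e-01 -9.000e-01  1.165e+02  4.000e-02 -1.000e-02 -1.230e+00]
```

Emit:
carry_out([
  [-0.5, 0, 60, 0, 0, -1.2, 1],
  [-0.5, 0, 60, 0, 0, -1.2, 1],
  [-0.5, 0, 85, 0, 0, -1.2, 1],
  [-0.5, 0, 100, 0, 0, -1.2, 1],
  [-0.5, 0, 114, 0, 0, -1.2, 1],
  [-0.5, 0, 114, 0, 0, -1.2, 1],
])

```text
time: 3.95
tool_pos: [0.4585, 0.1165, 0.1398]
ee_rot: [[0.956, 0.285, 0.075], [0.29, -0.86, -0.42], [-0.055, 0.423, -0.904]]
contact_force: [-0.2, -0.5, -0.9]
width: 0.0945
```

Run:
```python
from h import *
s=ctrl.sense();print(s['time'],s['q'],s['contact_force'],s['moment'])
im=ctrl.capture("wrist");cv2.imwrite("pics/w2.png",im[:,:,::-1])
R=guardR(GY);print((s['tool_pos']-SLOT)@R)
```

```text
3.95 [-0.38785672  0.6005284  -0.34644212  1.99518158  0.72181968  0.95977087
 -0.93209838] [-0.18220629 -0.51615777 -0.94240235] [ 0.35318145 -0.08141067  0.02343431]
[ 0.00114739 -0.00052625  0.02292402]
```

View pics/w2.png

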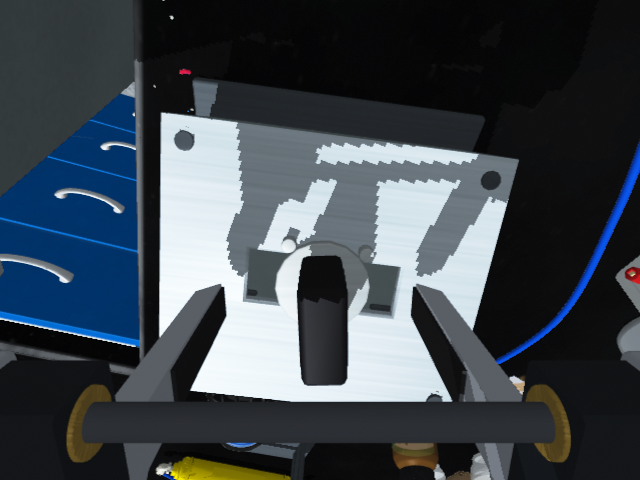

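Emit:
carry_out([
  [1, 0, 0, 0, 0, 0, -1],
  [1, 0, 0, 0, 0, 0, -1],
  [1, 0, 0, 0, 0, 0, -1],
  [1, 0, 0, 0, 0, 0, -1],
  [1, 0, 0, 0, 0, 0, -1],
  [1, 0, 0, 0, 0, 0, -1],
  [1, 0, 0, 0, 0, 0, -1],
  [1, 0, 0, 0, 0, 0, -1],
], force=35)

```text
time: 4.8
tool_pos: [0.4598, 0.1185, 0.1403]
ee_rot: [[0.955, 0.288, 0.078], [0.293, -0.86, -0.418], [-0.054, 0.422, -0.905]]
contact_force: [0.2, -0.5, 0.5]
width: 0.0336
```

Emit:
carry_out([
  [0, 0, 0, 0, 0, 0, -1],
  [0, 0, 0, 0, 0, 0, -1],
  [0, 0, 0, 0, 0, 0, -1],
  [0, 0, 0, 0, 0, 0, -1],
])

```text
time: 5.2
tool_pos: [0.4599, 0.1187, 0.1402]
ee_rot: [[0.955, 0.288, 0.078], [0.293, -0.86, -0.418], [-0.053, 0.422, -0.905]]
contact_force: [0.6, 1.0, -0.7]
width: 0.0196
```

Emit:
carry_out([
  [0, 0, -2, 0, 0, 0, -1],
  [0, 1, -4, 0, 0, 0, -1],
  [0, 1, -4, 0, 0, -1, -1],
  [0, 1, -4, 0, 0, -2, -1],
  [0, 1, -4, 0, 0, -3, -1],
  [0, 1, -4, 0, 0, -3, -1],
])

```text
time: 5.8
tool_pos: [0.4596, 0.1194, 0.1442]
ee_rot: [[0.819, 0.569, 0.077], [0.545, -0.727, -0.418], [-0.182, 0.384, -0.905]]
contact_force: [-0.6, -0.2, -2.9]
width: 0.0201
```

Emit:
carry_out([
  [0, 0, 0, 0, 0, -1.3, -1],
  [0, 0, 0, 0, 0, -2.6, -1],
  [0, 0, 0, 0, 0, -3.9, -1],
  [0, 0, 0, 0, 0, -5.2, -1],
  [0, 0, 0, 0, 0, -6.5, -1],
  [0, 0, 0, 0, 0, -7.8, -1],
  [0, 0, 0, 0, 0, -9.1, -1],
  [0, 0, 0, 0, 0, -10.2, -1],
  [0, 0, 0, 0, 0, -10.8, -1],
  [0, 0, 0, 0, 0, -10.8, -1],
  [0, 0, 0, 0, 0, -10.8, -1],
])

```text
time: 6.9
tool_pos: [0.4597, 0.1193, 0.1443]
ee_rot: [[-0.163, 0.984, 0.077], [0.89, 0.18, -0.418], [-0.425, 0.001, -0.905]]
contact_force: [0.2, -0.2, -2.2]
width: 0.0197
```

Run:
```python
from h import *
s=ctrl.sense();print(s['time'],s['q'],s['contact_force'],s['moment'])
im=ctrl.capture("wrist");cv2.imwrite("pics/w3.png",im[:,:,::-1])
im=ctrl.capture("side");cv2.imwrite("pics/s3.png",cv2.resize(im[200:320,220:380,::-1],(800,600)))
R=guardR(GY);print((s['tool_pos']-SLOT)@R,R.T@s['ee_rot'])
```

```text
6.9 [-0.17688882  0.65977354 -0.68093461  1.98175314  0.85836605  1.11945705
  0.36337483] [ 0.23331942 -0.24836829 -2.16282755] [ 0.7973905  -0.01013004 -0.06030642]
[0.00076951 0.00114704 0.02806371] [[-0.99999354 -0.00197605  0.00300376]
 [-0.00197049  0.99999634  0.00185182]
 [-0.00300741  0.00184588 -0.99999377]]
```

View pics/w3.png

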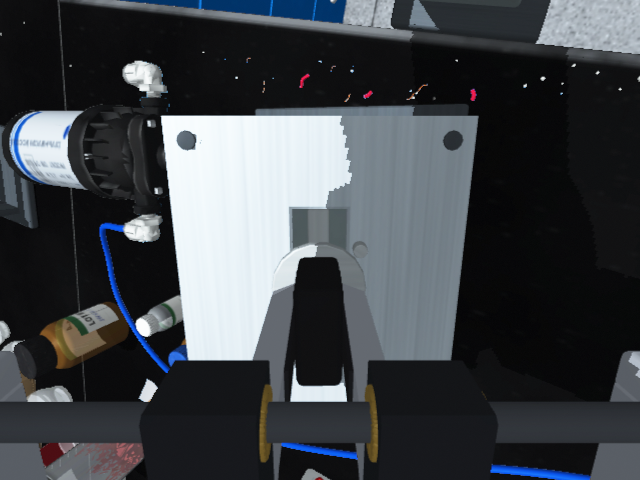

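View pics/s3.png

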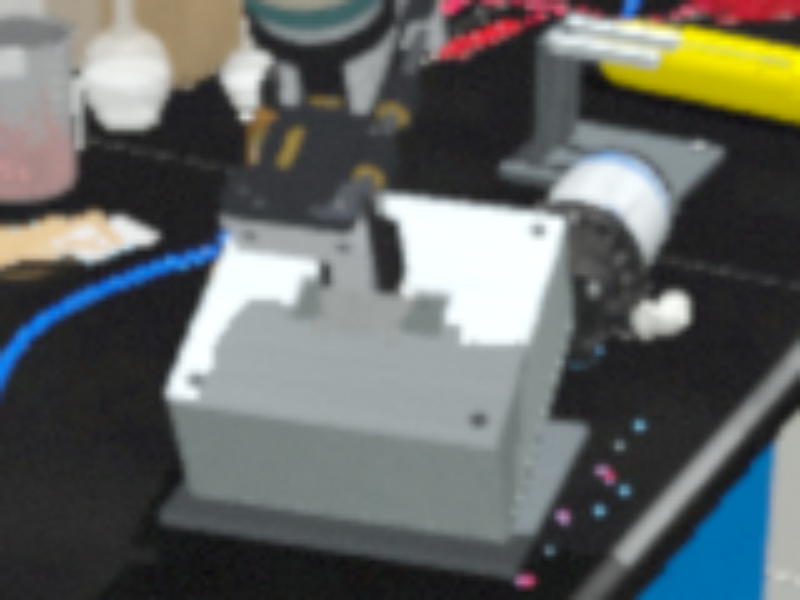

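Emit:
carry_out([
  [0, 0, -8, 0, 0, 0, -1],
  [0, 0, -16, 0, 0, 0, -1],
  [0, 0, -24, 0, 0, 0, -1],
  [0, 0, -32, 0, 0, 0, -1],
  [0, 0, -38, 0, 0, 0, -1],
  [0, 0, -38, 0, 0, 0, -1],
])

```text
time: 7.6
tool_pos: [0.4572, 0.1362, 0.1796]
ee_rot: [[-0.166, 0.983, 0.079], [0.89, 0.184, -0.417], [-0.424, 0.001, -0.905]]
contact_force: [0.2, -1.1, -2.1]
width: 0.0197
```

Emit:
carry_out([
  [0, 0, -10, 0, 0, 0, -1],
  [0, 0, -20, 0, 0, 0, -1],
  [0, 0, -35, 0, 0, 0, -1],
  [0, 0, -60, 0, 0, 0, -1],
  [0, 0, -80, 0, 0, 0, -1],
  [0, 0, -80, 0, 0, 0, -1],
])

```text
time: 8.2
tool_pos: [0.4513, 0.1718, 0.2536]
ee_rot: [[-0.166, 0.983, 0.082], [0.891, 0.185, -0.414], [-0.422, 0.005, -0.907]]
contact_force: [0.3, 0.3, -3.0]
width: 0.02
```

Run:
```python
from h import *
s=ctrl.sense();print(s['time'],s['q'],s['contact_force'],s['moment'],s['tool_pos'])
im=ctrl.capture("side");cv2.imwrite("pics/s4.png",cv2.resize(im[190:340,220:420,::-1],(800,600)))
```

```text
8.2 [-0.21174361  0.53641031 -0.758572    1.81474976  0.69202664  1.33907903
  0.4947831 ] [ 0.27330535  0.26631678 -2.98490212] [ 0.83981201  0.02384137 -0.02314532] [0.4512566  0.17179369 0.25363416]
```

View pics/s4.png

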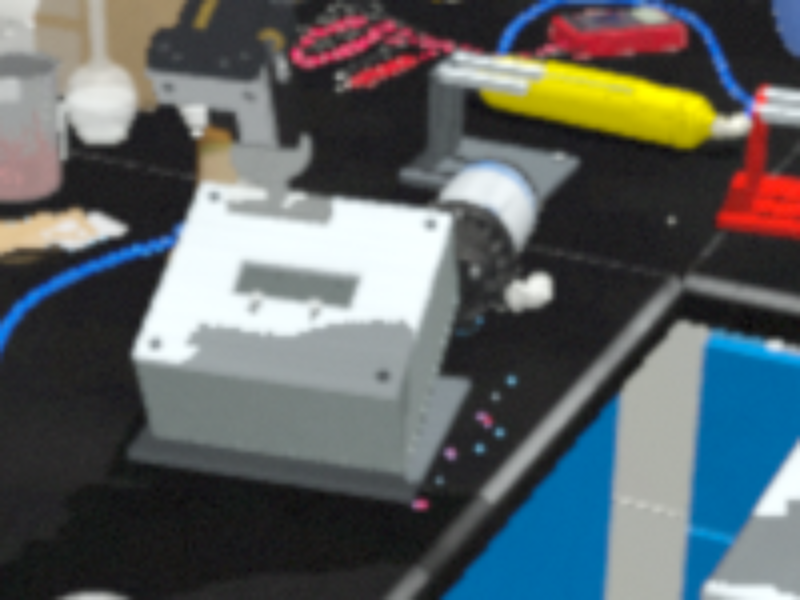

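Run:
```python
import cv2,numpy as np
t=cv2.imread("pics/top0.png");s=cv2.imread("pics/side0.png")
a=cv2.resize(t[200:250,425:485],(800,667),interpolation=cv2.INTER_CUBIC)[:600]
cv2.imwrite("pics/z3.png",a)
b=cv2.resize(s[195:247,325:391],(800,630),interpolation=cv2.INTER_CUBIC)[:600]
cv2.imwrite("pics/z4.png",b)
```

```text
(no output)
```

View pics/z3.png

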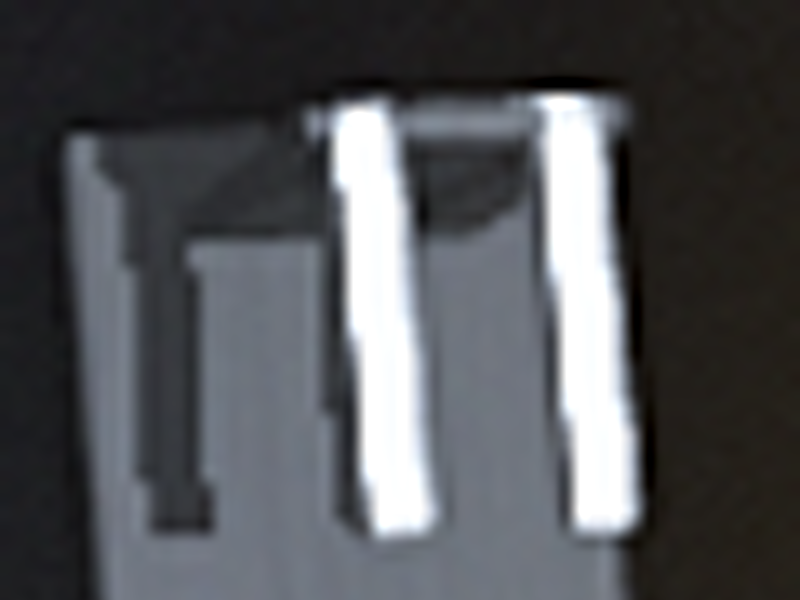

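View pics/z4.png

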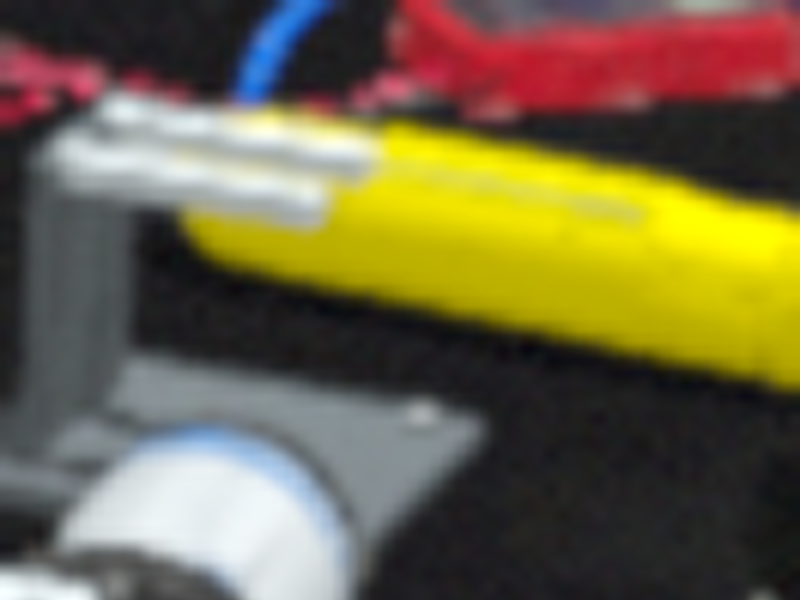

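Run:
```python
from h import *
T=cal("top");D=cal("side")
g=lambda x,y:atz(ray(T,(x/13.333+425-.5,y/13.333+200-.5)),.1)
F=g(504,530);B=g(469,120);B2=g(469,140)
d=B-F;yaw=np.arctan2(d[1],d[0]);print(F,B,np.linalg.norm(d),np.linalg.norm(B2-F),np.rad2deg(yaw))
u=d/np.linalg.norm(d);H=F+.032*u;print("fork",H)
w=np.array([-u[1],u[0],0])
print("prong sep",np.linalg.norm(g(403,530)-g(605,530)))
p=proj(D,[F+w*.02,F-w*.02,H]);print(p.round(1)); print(((p-[325,195]+.5)*12.12).round(0))
```

```text
[ 0.49675696 -0.41516403  0.1       ] [ 0.57793879 -0.41407159  0.1       ] 0.0811891785641577 0.0771960149683093 0.7709686460090541
fork [ 0.52875406 -0.41473346  0.1       ]
prong sep 0.039149231593997455
[[349.8 209.4]
 [353.9 206. ]
 [343.2 206.3]]
[[306. 181.]
 [356. 140.]
 [227. 143.]]
```

Run:
```python
from h import *
def down(h): return np.stack([[np.cos(h),np.sin(h),0],[np.sin(h),-np.cos(h),0],[0,0,-1]],1)
h=np.deg2rad(90.8)
for p,hh in [([.46,.14,.30],np.deg2rad(98)),([.58,-.12,.29],h),([.60,-.415,.26],h)]: print(row(down(hh),p).round(2))
```

```text
[-48.49   3.5  -29.99   0.12   4.18   0.42]
[-295.65   73.56   96.9     0.38    4.17    1.6 ]
[-5.4893e+02  3.8840e+01  2.4846e+02  3.8000e-01  4.1700e+00  1.6000e+00]
```

Emit:
carry_out([
  [-25, 2, -20, 0, 1.3, 0.2, -1],
  [-48, 3, -30, 0.1, 2.6, 0.4, -1],
  [-48, 3, -30, 0.1, 4.2, 0.4, -1],
  [-90, 15, -9, 0.2, 4.2, 0.6, -1],
  [-130, 27, 12, 0.3, 4.2, 0.8, -1],
  [-172, 39, 34, 0.4, 4.2, 1.0, -1],
  [-214, 51, 55, 0.4, 4.2, 1.3, -1],
  [-255, 62, 76, 0.4, 4.2, 1.6, -1],
  [-296, 74, 97, 0.4, 4.17, 1.6, -1],
  [-335, 68, 120, 0.4, 4.17, 1.6, -1],
  [-375, 62, 144, 0.4, 4.17, 1.6, -1],
  [-415, 57, 168, 0.4, 4.17, 1.6, -1],
  [-455, 52, 192, 0.4, 4.17, 1.6, -1],
  [-495, 46, 216, 0.4, 4.17, 1.6, -1],
  [-525, 42, 234, 0.4, 4.17, 1.6, -1],
  [-549, 39, 248, 0.4, 4.17, 1.6, -1],
  [-549, 39, 248, 0.4, 4.17, 1.6, -1],
  [-549, 39, 248, 0.4, 4.17, 1.6, -1],
  [-549, 39, 248, 0.4, 4.17, 1.6, -1],
])

```text
time: 10.15
tool_pos: [0.5989, -0.4147, 0.2594]
ee_rot: [[-0.015, 1.0, -0.006], [1.0, 0.015, -0.0], [-0.0, -0.006, -1.0]]
contact_force: [-0.3, -0.1, -2.6]
width: 0.0196
```

Run:
```python
from h import *
s=ctrl.sense();print(s['time'],s['q'],s['joint_velocities'],s['contact_force'],s['moment'],s['tool_pos'])
im=ctrl.capture("wrist");cv2.imwrite("pics/w5.png",im[:,:,::-1])
C=cal("wrist",s)
for d in ctrl.pinpoint("wrist","fork")[:2]: 
    uv=np.array(d['centre'])*[640,480];print(d['conf'],uv,atz(ray(C,uv),.1))
```

```text
10.15 [ 0.9000795   0.80284673 -0.74112437  1.16521571  0.52194976  1.36145251
  1.79723786] [-0.00714496 -0.01395427 -0.00875988 -0.00317646  0.00259546  0.00070947
  0.00137986] [-0.29903071 -0.10960283 -2.55429997] [ 0.11701434 -0.16124897  0.01579071] [ 0.59893534 -0.41465688  0.25940022]
0.81 [319.616 145.008] [ 0.527321   -0.41446668  0.1       ]
```

View pics/w5.png

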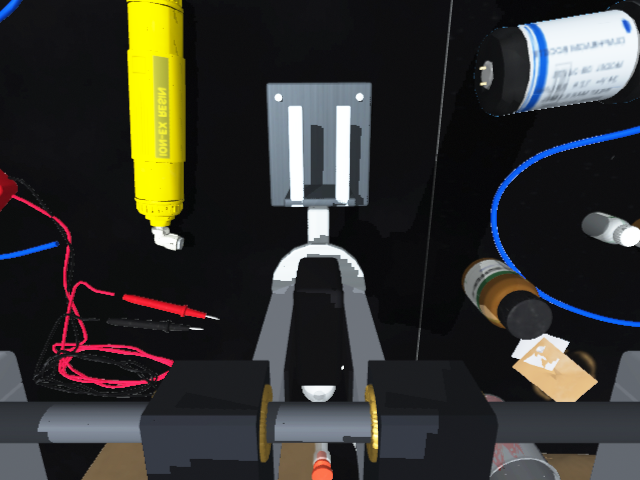

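Run:
```python
from h import *
s=ctrl.sense();C=cal("wrist",s)
R=s['ee_rot'];p=np.array(s['tool_pos'])
for d in (.0215,.0235):
  L=[[0,-.035,d+.04],[0,-.035,d+.054],[0,-.026,d],[0,-.026,d-.006],[-.026,0,d-.006],[.026,0,d-.006]]
  print(proj(C,np.array(L)@np.array(R).T+p).round(1).tolist())
im=cv2.imread("pics/w5.png")[190:310,240:400];cv2.imwrite("pics/w5z.png",cv2.resize(im,(800,600),interpolation=cv2.INTER_CUBIC))
```

```text
[[318.2, 209.8], [318.2, 205.6], [318.3, 241.3], [318.3, 244.5], [270.6, 290.2], [366.0, 290.1]]
[[318.2, 209.2], [318.2, 205.0], [318.3, 240.2], [318.3, 243.4], [271.0, 288.8], [365.6, 288.7]]
```

View pics/w5z.png

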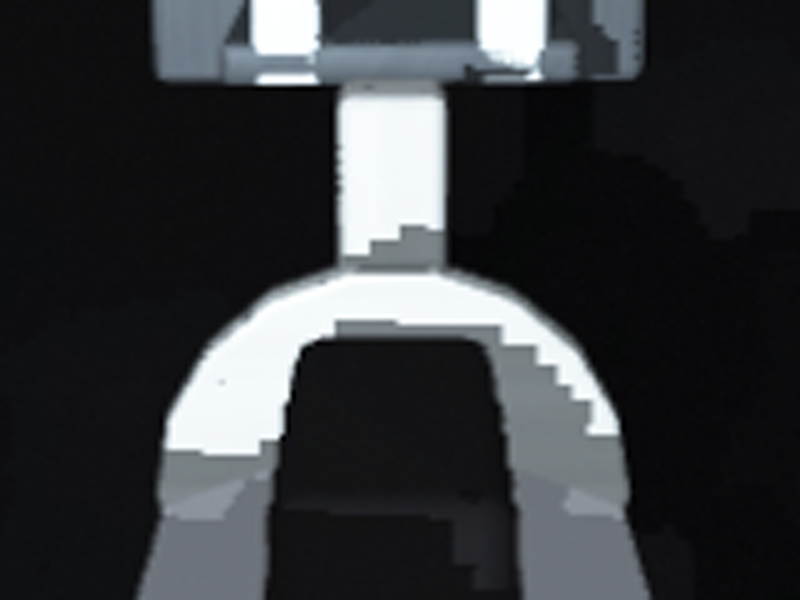

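Emit:
carry_out([
  [0.5, -35, 0, -0.06, 0, 0, -1],
  [0.5, -71.5, 0, -0.06, 0, 0, -1],
  [0.5, -71.5, 0, -0.06, 0, 0, -1],
  [0.5, -71.5, 20, -0.06, 0, 0, -1],
  [0.5, -71.5, 50, -0.06, 0, 0, -1],
  [0.5, -71.5, 75, -0.06, 0, 0, -1],
  [0.5, -71.5, 75, -0.06, 0, 0, -1],
  [0.5, -71.5, 75, -0.06, 0, 0, -1],
])

```text
time: 11.05
tool_pos: [0.5282, -0.4164, 0.1861]
ee_rot: [[-0.014, 1.0, 0.002], [1.0, 0.014, -0.002], [-0.002, 0.002, -1.0]]
contact_force: [1.2, -1.2, -1.4]
width: 0.0195
```

Run:
```python
from h import *
s=ctrl.sense();print(s['time'],s['contact_force'],s['tool_pos'],s['ee_rot'])
im=ctrl.capture("wrist");cv2.imwrite("pics/w6.png",im[:,:,::-1])
im=ctrl.capture("side");cv2.imwrite("pics/s6.png",cv2.resize(im[160:250,300:420,::-1],(800,600)))
```

```text
11.05 [ 1.17665592 -1.23916757 -1.44275277] [ 0.52815304 -0.41635215  0.18613836] [[-0.01388526  0.99990077  0.00237792]
 [ 0.99990178  0.01388972 -0.00187036]
 [-0.0019032   0.00235172 -0.99999542]]
```

View pics/w6.png

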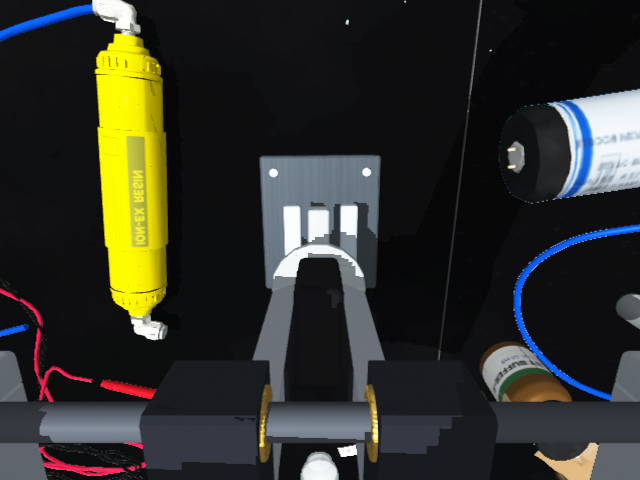

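View pics/s6.png

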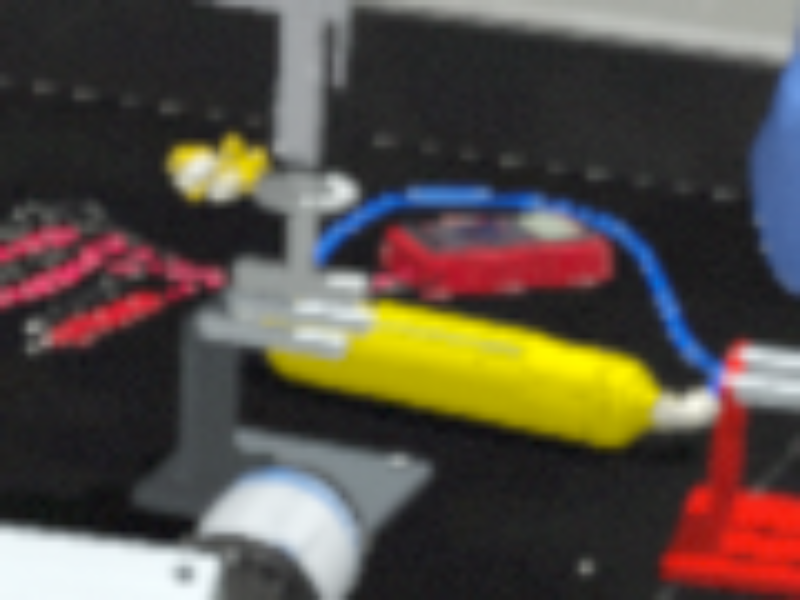

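Emit:
carry_out([
  [1.5, 0, 0, 0, 0, 0, -1],
  [1.5, 0, 10, 0, 0, 0, -1],
  [1.5, 0, 20, 0, 0, 0, -1],
  [1.5, 0, 32, 0, 0, 0, -1],
  [1.5, 0, 44, 0, 0, 0, -1],
  [1.5, 0, 53, 0, 0, 0, -1],
  [1.5, 0, 53, 0, 0, 0, -1],
])

```text
time: 11.85
tool_pos: [0.5263, -0.415, 0.1303]
ee_rot: [[-0.013, 1.0, -0.001], [1.0, 0.013, -0.0], [0.0, -0.001, -1.0]]
contact_force: [-0.5, -0.2, -2.5]
width: 0.0199
```

Run:
```python
from h import *
s=ctrl.sense();print(s['time'],s['contact_force'],s['tool_pos'])
im=ctrl.capture("wrist");cv2.imwrite("pics/w7.png",cv2.resize(im[160:310,220:420,::-1],(800,600)))
im=ctrl.capture("side");cv2.imwrite("pics/s7.png",cv2.resize(im[160:250,300:420,::-1],(800,600)))
```

```text
11.85 [-0.47140442 -0.19169334 -2.47189236] [ 0.5262814  -0.41499927  0.1302511 ]
```

View pics/w7.png

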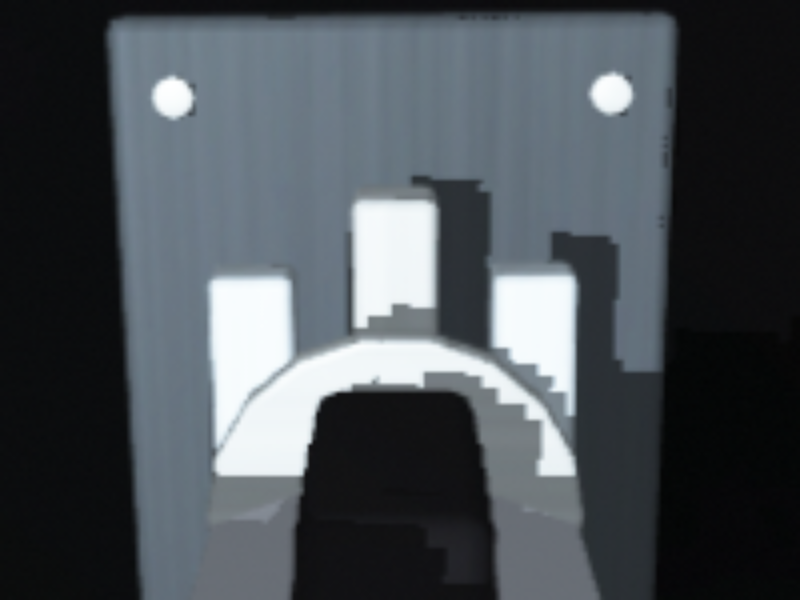

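View pics/s7.png

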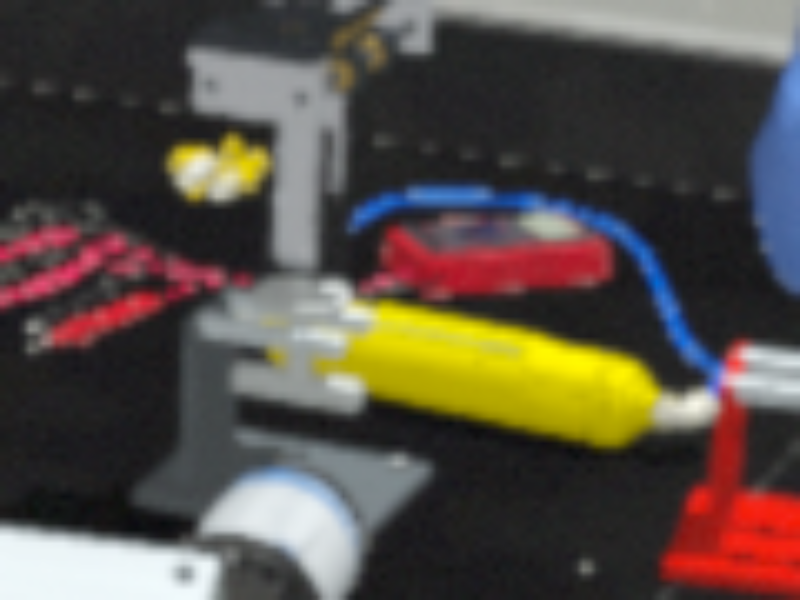

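Emit:
carry_out([
  [0, 1, 2, 0, 0, 0, -1],
  [0, 1, 4, 0, 0, 0, -1],
  [0, 1, 5, 0, 0, 0, -1],
  [0, 1, 6, 0, 0, 0, -1],
  [0, 1, 6, 0, 0, 0, -1],
])

```text
time: 12.45
tool_pos: [0.5284, -0.4155, 0.1264]
ee_rot: [[-0.013, 1.0, 0.002], [1.0, 0.013, -0.002], [-0.002, 0.002, -1.0]]
contact_force: [-0.6, 1.4, -2.8]
width: 0.0197
```

Emit:
carry_out([
  [0, -0.5, 1, 0, 0, 0, -1],
  [0, -0.5, 2, 0, 0, 0, -1],
  [0, -0.5, 2, 0, 0, 0, -1],
  [0, -0.5, 2, 0, 0, 0, -1],
])

```text
time: 12.85
tool_pos: [0.528, -0.4155, 0.1244]
ee_rot: [[-0.013, 1.0, 0.002], [1.0, 0.013, -0.002], [-0.002, 0.002, -1.0]]
contact_force: [-0.4, 0.2, -3.7]
width: 0.0199
```

Emit:
carry_out([
  [0, 0, 1, 0, 0, 0, -1],
  [0, 0, 2, 0, 0, 0, -1],
  [0, 0, 2, 0, 0, 0, -1],
])

```text
time: 13.15
tool_pos: [0.5281, -0.4155, 0.1228]
ee_rot: [[-0.013, 1.0, 0.002], [1.0, 0.013, -0.002], [-0.002, 0.002, -1.0]]
contact_force: [-0.1, 0.2, -0.1]
width: 0.0198
```

Emit:
carry_out([
  [0, 0, 0.5, 0, 0, 0, -1],
  [0, 0, 0.5, 0, 0, 0, -1],
  [0, 0, 0.5, 0, 0, 0, -1],
])

```text
time: 13.45
tool_pos: [0.5282, -0.4156, 0.1228]
ee_rot: [[-0.013, 1.0, 0.002], [1.0, 0.013, -0.002], [-0.002, 0.002, -1.0]]
contact_force: [-1.7, 0.4, 5.7]
width: 0.0199
```

Run:
```python
from h import *
s=ctrl.sense();print(s['time'],s['contact_force'],s['tool_pos'],s['moment'])
im=ctrl.capture("side");cv2.imwrite("pics/s8.png",cv2.resize(im[160:250,300:420,::-1],(800,600)))
```

```text
13.45 [-1.66447899  0.41534646  5.66765778] [ 0.52818387 -0.41555487  0.12277618] [0.37469155 0.50964041 0.02030583]
```

View pics/s8.png

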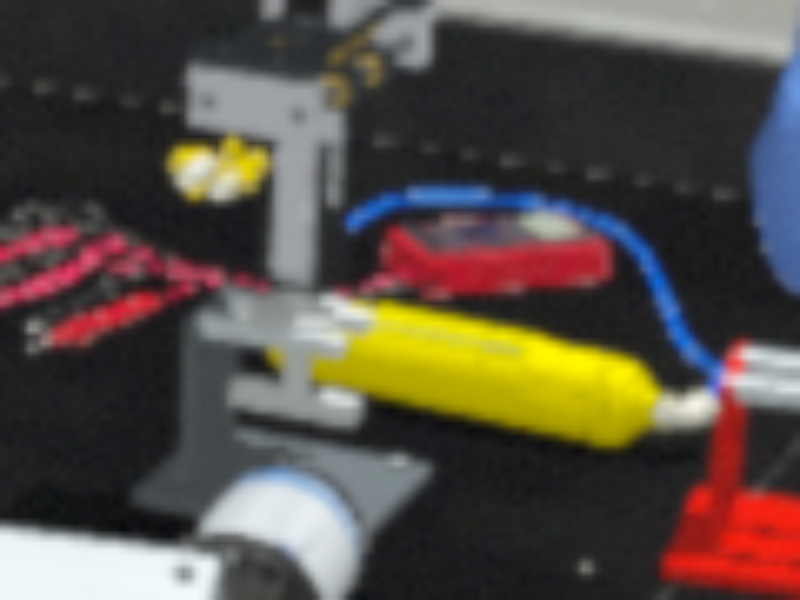

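Emit:
carry_out([
  [0, 0, -0.3, 0, 0, 0, 0.2],
  [0, 0, -0.3, 0, 0, 0, 0.2],
  [0, 0, -0.3, 0, 0, 0, 0.2],
  [0, 0, -0.3, 0, 0, 0, 0.2],
  [0, 0, -0.3, 0, 0, 0, 0.2],
  [0, 0, -0.3, 0, 0, 0, 0.2],
  [0, 0, -0.3, 0, 0, 0, 0.2],
])

```text
time: 14.2
tool_pos: [0.5281, -0.4155, 0.1222]
ee_rot: [[-0.013, 1.0, 0.002], [1.0, 0.013, -0.002], [-0.002, 0.002, -1.0]]
contact_force: [0.5, -0.1, -0.6]
width: 0.0566
```

Emit:
carry_out([
  [0, 0, -10, 0, 0, 0, 0.2],
  [0, 0, -30, 0, 0, 0, 0.2],
  [0, 0, -60, 0, 0, 0, 0.2],
  [0, 0, -100, 0, 0, 0, 0.2],
  [0, 30, -140, 0, 0, 0, 0.2],
  [0, 60, -150, 0, 0, 0, 0.2],
  [0, 60, -150, 0, 0, 0, 0.2],
  [0, 60, -150, 0, 0, 0, 0.2],
  [0, 60, -150, 0, 0, 0, 0.2],
])

```text
time: 15.1
tool_pos: [0.5862, -0.4148, 0.2715]
ee_rot: [[-0.012, 1.0, -0.001], [1.0, 0.012, -0.002], [-0.002, -0.001, -1.0]]
contact_force: [-1.0, -0.7, -0.5]
width: 0.0564
```

Run:
```python
from h import *
s=ctrl.sense();print(s['time'],s['contact_force'],s['tool_pos'],s['width'],max(abs(np.array(s['joint_velocities']))))
C=cal("wrist",s)
im=ctrl.capture("wrist");cv2.imwrite("pics/w9.png",im[:,:,::-1])
d=ctrl.pinpoint("wrist","key")[:1];
if d: uv=np.array(d[0]['centre'])*[640,480];print(d[0]['conf'],uv,atz(ray(C,uv),.1))
im=ctrl.capture("side");cv2.imwrite("pics/s9.png",cv2.resize(im[160:250,300:420,::-1],(800,600)))
im=ctrl.capture("top");cv2.imwrite("pics/t9.png",im[:,:,::-1])
```

```text
15.1 [-0.99573603 -0.69610198 -0.46569403] [ 0.5862119  -0.41478767  0.27149428] 0.056352651437392196 0.011138139065001608
0.63 [318.08 159.12] [ 0.52812018 -0.41584103  0.1       ]
```

View pics/w9.png

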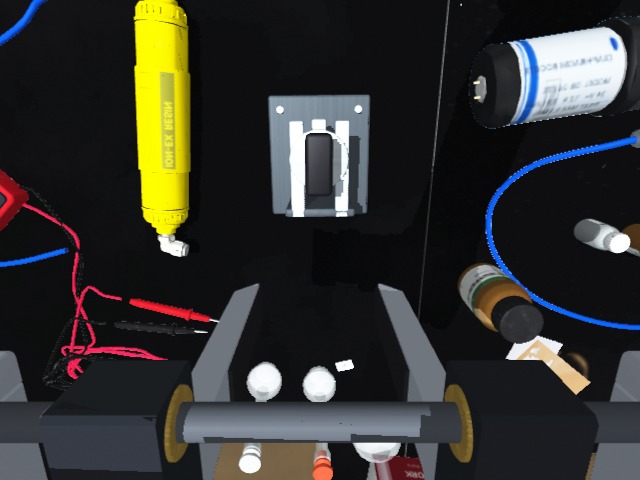

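View pics/s9.png

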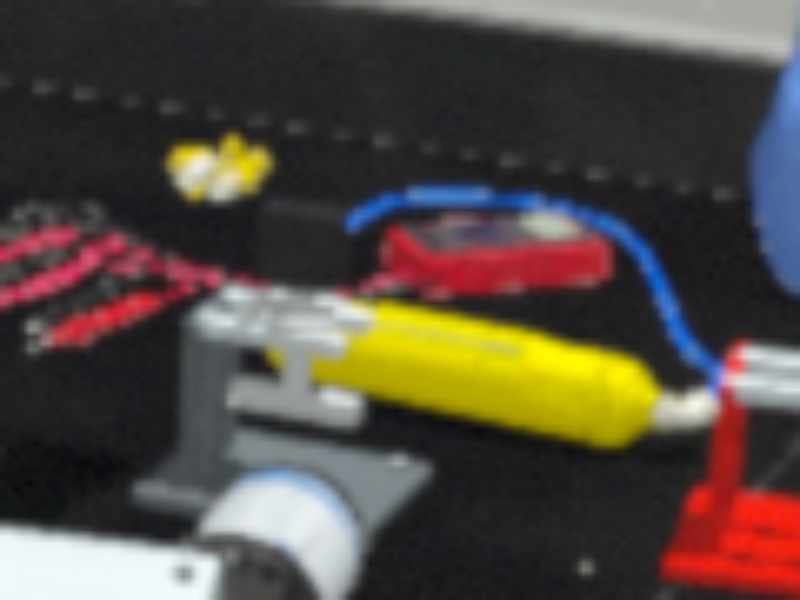

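View pics/t9.png

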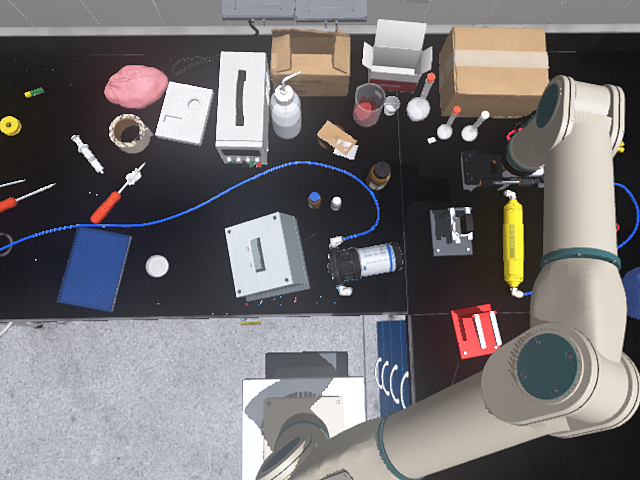

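The key hangs upright in the grey fork: in the wrist view the collar spans both prongs at about (319,160), and in the side view the bar is level below them. The top view shows the vials (315,200) and (336,203), bottle (378,176) and dish (157,266) where they were at the start. The gripper is clear of everything.

```bash
python3 -c "
from rig import ctrl
print(ctrl.job_done(), ctrl.sense()['time'])"
```

```text
the job is handed in; nothing more can be done
the job is handed in; nothing more can be done
```

The key is out of the guard and hanging upright in the grey fork hanger. Its collar rests on both prongs and the gripper has let go.

- **Taking it out:** I gripped the key, lifted it 4 mm, and turned it about 83° until its crossbar lay along the slot. I then drew it straight out along the cover's normal. The wrist force stayed around the key's own weight, about 3 N.
- **Hanging it:** I lowered it from above with the crossbar running lengthwise between the prongs. I stopped when the wrist force showed the prongs carrying it, about 8 N at most, then released it and backed away.
- **Last checks:** The wrist view puts the key within about 1.5 mm of the hanging place, and it looks upright in both the wrist and side views. In the top view the vials, bottle and dish look unmoved. I handed the job in at about 15 s.
- **Disagreements:** Estimates of the slot's height differed by about 6 mm between cameras. The side camera put the fork about 4 mm off the top view, and I settled that with wrist pictures. No check failed.

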